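Third hand at the toolmaker's vice

TASK

Draw the vice's sliding jaw back, set the larger of the two mould inserts flat on the bed between the jaws, cavity side up and about centred, with a long side facing the fixed jaw, and let go of it. Then slide the jaw up gently so that it pushes the insert flush against the fixed jaw, and keep pushing steadily with about 15 N while I tighten the jaw's screw: finish while still holding that push, never squeezing hard, and leave the small insert, the hex key and the paste pot where they are.

Things in the scene. Friction and masses are not known exactly. Their poses are not given: they have to be found in the camera images.
- vice: steel toolmaker's vice, bolted to the cabinet top. Origin: under the middle of its bed, at z = 0. +x along the slide to the fixed jaw, y across the jaws. Bed x -76 to +70 mm, 46 mm wide, its flat top 26 mm up; a lug with a bolt (20 mm high) at each end, x -99 to +93 over all. Does not move
- fixed_jaw: fixed jaw at the vice's +x end: block 30 mm (x) x 54 mm (y) x 20 mm high on the bed, top 46 mm above the cabinet top. Origin: centre of its underside, 55 mm along +x from the vice's origin; its clamping face is at x = -15 mm from there and looks to -x of the vice
- moving_jaw: sliding jaw, block 34 (x) x 54 (y) x 20 mm high, 4 mm wider than the bed each side: grip it across y from above. Origin: centre of its underside, on the bed; axes as the vice's; clamping face at x = +17 mm. Slides along the vice's x only, 2 N drag, no spring. Origin at x = +23 mm in the vice's frame when shut, -47 mm fully back (70 mm open); starts nearly shut
- large_insert_centre (a point): the insert to be clamped: machined plain steel mould block, 40 mm (x) x 56 mm (y) x 24 mm high, with a round cavity in the top, about 0.14 kg; the larger of two alike blocks. The point is its centre, 12 mm above its underside; axes along its sides, z up. It starts lying flat on the cabinet top, cavity up
- large_insert: the same insert; origin at the centre of its underside. Pushed along the bed it rubs with 1 to 3 N, so the fixed jaw feels some 3 to 5 N less than the push on the sliding jaw. Held across its 56 mm, it passes between the jaws with the fingers beside them
- small_insert_centre (a point): bystander: a like but smaller mould insert, 32 x 38 x 18 mm, lying on the cabinet top, loose; the point is its centre. It and the large insert may have changed places
- hex_key: bystander: black L-shaped hex key, 27 x 78 x 5 mm, loose on the cabinet top; origin at the centre of its underside
- paste_pot: bystander: round glass paste pot with screw lid, 57 mm diameter, 36 mm high, loose on the cabinet top; origin at the centre of its underside
Not all that is in view belongs to the job. What is shaped like the large_insert but blue or pink is not meant.

How it is judged:
By the outcome, as a careful person would: the job done as asked, in the order asked, and still so for the second after the job is handed in, while the arm keeps its last pose, push and grip.
It also fails if it takes over 61 s, if anything falls off the work surface, if the arm or the gripper's body presses on something with over 40 N, if the wrist force passes 120 N, or if a joint passes its speed limit or range.

ROBOT

A 6-joint arm with a two-finger parallel gripper is mounted at the origin on a cart in front of the work surface, level with it; the furniture and walls round the work are solid. World frame = base frame: x ahead of the robot, y to its left, z up, the work surface at z = 0. Lengths are in m, angles in degrees, forces in N, time in s.
With the tool pointing down it reaches from about 0.3 to 0.75 m from the base axis. Payload 8.5 kg.
Tool frame: the origin (TCP) lies midway between the tips of the shut fingers; the grasp point (between the pads) lies 19 mm behind it (env.hold_point_z is the distance from the TCP to the grasp point, in m); z points along the fingers, y is the line along which they close (so a half turn about z gives the same grasp; the last joint's range is limited). The gripper opens to 85 mm and grips with 20 to 120 N. Pads are 22 mm wide; open, the fingers measure 114 mm over their backs; the gripper's body (76 mm by 85 mm) begins 54 mm behind the grasp point. The pads swing forward as they close: fully open they stand 13 mm farther back than shut.
Start: joints at [63.008, 21.807, 74.336, -0, 83.858, -12.336], TCP at [0.139, 0.532, 0.206] pointing down, gripper open.
Joint ranges: [-178.18, 178.18], [-50.72, 133.34], [12.68, 142.11], [-81.47, 261.47], [9.98, 163.14], [-165.26, 165.26]. Speed limits (degrees/s): [136.94, 136.94, 180, 180, 180, 180].

INTERFACE

Orientations are given as a 3x3 rotation matrix whose columns are the frame's x, y, z axes.
In Python, from rig import observe, get_image, camera_info, env gives the robot as it stands.
- The arm moves only by the tool drive_tool, never from a script. Its arguments are lists of equal length, an entry for each row: "offset": the shift along the tool's x, y, z in units of 40 mm (1.0 is 40 mm), a list of three; "turn": the turn, a rotation vector about the tool's x, y, z in units of 6 degrees (1.0 is 6 degrees), a list of three; "hand": the opening, from 0 (shut) to 1 (fully open). A call has exactly 10 rows; each row shifts and turns the commanded pose from where the row before left it, along the tool's axes as they then stand; what a row does not reach is not made up. A row lasts 1/8 s, in which the tool goes at most 62.5 mm and 10.7 degrees, less where a joint would pass 70% of its speed; a pose out of reach is approached as far as the arm can. A call is refused whole if a number of a shift passes 1 or a number of a turn 1, either way. A call with a gripper value outside its range is refused whole. The fingers move at their own pace and stop on an object; "newtons" is the grip in N (left out, the last holds). Time passes only in rows, so rows that do not move let the fingers close, or fill a call up. It gives the time, the measured TCP pose, the force, the opening and the grip force at its end, in the units of the state.
- observe(): the state, without advancing time (a new reading comes with each control period).
- get_image(name): name is "scene" or "side" or "wrist"; returns the picture (400x640x3 uint8, blue, green, red); there is no depth.
- camera_info(name): a dict with "fx", "fy", "cx", "cy" (pixels), "k1" (the pictures are not rectified: a ray, as slopes to the right and down, at radius r is drawn at 1 + k1 r^2 times it, then the intrinsics apply), "world_to_cam" (4x4, takes a point from world to camera coordinates). Camera axes: x right, y down, z forward; pixel columns grow to the right and rows downward; lengths in m; the calibration is good to about 2 mm. A picture is of the moment at which its call begins: read the wrist's pose just before it. camera_info takes no time and is no camera call; for the wrist camera it gives the pose at the moment of the call.
- env.close_job(): hands the job in; it is judged then, once.
The state is a dict: "time_s": time; "q": joint angles; "qvel": joint speeds; "joint_efforts": joint torques, N m; "position": TCP position; "tool_rot": TCP orientation; "ft_force": force on the tool from outside, world axes, zero at the start; "wrist_torque": the same for the moment, N m; "grip_width": finger opening in m; "gripper_force": force on a finger pad.
Only numpy, scipy, OpenCV 4.12 (cv2) and the standard library are available. Lean on these libraries where they do the work, as an engineer would, in place of code of your own. Each camera call takes 0.05 s, during which the arm holds its last target. There are 200 camera calls.

## Working session

There is one attempt and no reset: what is moved stays moved. The work goes in short steps, Python scripts to look and compute and a tool call to move; the robot and the scene stay as the last step left them, time stands still between calls to the robot, and variables do not carry over. Pictures are saved under pics/ and viewed, at most 10 in all, crops included, and the job is handed in when it is done.

Besides the shell and the picture viewer there is one more tool, called after ">>>" as name(argument=value, ...), one argument or row to a line, values as JSON. drive_tool: Moves the arm, as the interface text tells. Its arguments: {"type":"object","properties":{"offset":{"type":"array"},"turn":{"type":"array"},"hand":{"type":"array"},"newtons":{"type":"number"}},"required":["offset","turn","hand"]}

```bash
mkdir -p pics; ls
python3 - <<'E'
from rig import *
import cv2
print({k:v for k,v in observe().items()}, env.hold_point_z)
for n in("scene","side"):
    cv2.imwrite(f"pics/{n}0.png",get_image(n)); print(n,camera_info(n))
E
```

```text
pics
{'time_s': 0.0, 'q': array([ 6.30090309e+01,  2.18404210e+01,  7.43861644e+01, -3.65819784e-04,
        8.38578984e+01, -1.23356279e+01]), 'qvel': array([-0.09987211, -0.04743787,  0.02370627,  0.13309093,  0.03629114,
       -0.04901858]), 'joint_efforts': array([-1.57638838e-04, -4.48453581e+01, -2.31280518e+01, -2.57324618e-04,
        4.72526604e-03, -5.70024940e-05]), 'position': array([0.13899716, 0.53179573, 0.20530884]), 'tool_rot': array([[-9.67465320e-01,  2.53002793e-01, -6.63554329e-04],
       [ 2.53003475e-01,  9.67464474e-01, -1.31679354e-03],
       [ 3.08812796e-04, -1.44183363e-03, -9.99998913e-01]]), 'ft_force': array([0.04117383, 0.84822501, 0.41825475]), 'wrist_torque': array([-0.00892135, -0.02504856, -0.03406908]), 'gripper_force': 0.0, 'grip_width': 0.08519258301994063} 0.0187
scene {'fx': 496.99213995772783, 'fy': 496.99213995772783, 'cx': 317.06340106245125, 'cy': 197.43740455863488, 'k1': -0.0029884873755816783, 'world_to_cam': array([[ 0.89467627, -0.44667178,  0.00621999, -0.47693067],
       [-0.24042598, -0.49321113, -0.8360252 ,  0.17761246],
       [ 0.37649663,  0.74647646, -0.5486558 ,  1.11288888],
       [ 0.        ,  0.        ,  0.        ,  1.        ]])}
side {'fx': 411.7487226313234, 'fy': 411.7487226313234, 'cx': 320.07885758549804, 'cy': 201.74778859452104, 'k1': -0.09691859121356385, 'world_to_cam': array([[ 0.96260012, -0.26975282,  0.02518781, -0.49242689],
       [-0.07120803, -0.34160682, -0.9371415 ,  0.10453833],
       [ 0.26140089,  0.90029895, -0.34803933,  1.12849281],
       [ 0.        ,  0.        ,  0.        ,  1.        ]])}
```

View pics/scene0.png

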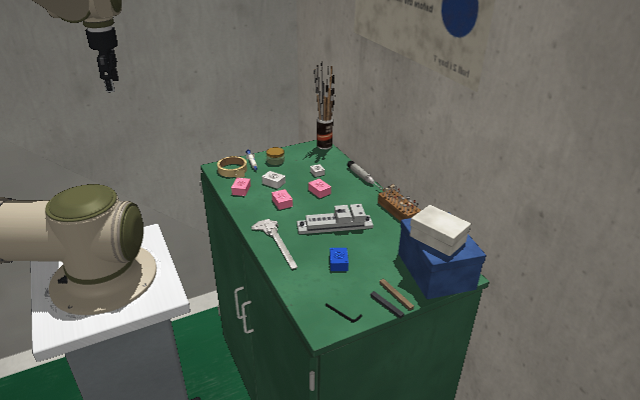

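View pics/side0.png

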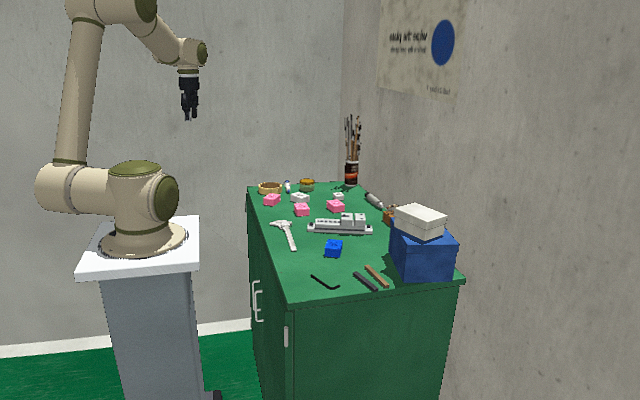

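The scene view shows the plain large insert at about (273,180), the small one at (318,170) and the vice at about (335,220), with its jaws at the right end. I'll enlarge this view.

```bash
cat > h.py <<'E'
import numpy as np, cv2
from rig import *
def ray(n,uv,ci=None):
    c=ci or camera_info(n); p=np.array([(uv[0]-c['cx'])/c['fx'],(uv[1]-c['cy'])/c['fy']]); q=p.copy()
    for _ in range(20): q=p/(1+c['k1']*(q@q))
    M=np.array(c['world_to_cam']); R=M[:3,:3]
    return -R.T@M[:3,3], R.T@np.r_[q,1]
def onz(n,uv,z,ci=None):
    o,d=ray(n,uv,ci); return o+d*(z-o[2])/d[2]
def proj(n,P,ci=None):
    c=ci or camera_info(n); M=np.array(c['world_to_cam']); p=M[:3,:3]@P+M[:3,3]; q=p[:2]/p[2]; q=q*(1+c['k1']*(q@q))
    return q*c['fx']+[c['cx'],c['cy']]
E
python3 - <<'E'
from h import *
im=cv2.imread("pics/scene0.png")[140:250,220:380]
cv2.imwrite("pics/c0.png",cv2.resize(im,None,fx=5,fy=5,interpolation=cv2.INTER_CUBIC))
for n,uv,z in (("scene",(273,180),.024),("scene",(318,170),.018),("scene",(342,215),.046),("scene",(275,155),.036),("scene",(342,313),0),("scene",(299,232),.01),("scene",(371,227),.01)): print(uv,onz(n,uv,z).round(3))
E
```

```text
(273, 180) [0.484 0.184 0.024]
(318, 170) [0.63  0.188 0.018]
(342, 215) [ 0.562 -0.081  0.046]
(275, 155) [0.539 0.3   0.036]
(342, 313) [ 0.425 -0.331  0.   ]
(299, 232) [ 0.456 -0.054  0.01 ]
(371, 227) [ 0.628 -0.115  0.01 ]
```

View pics/c0.png

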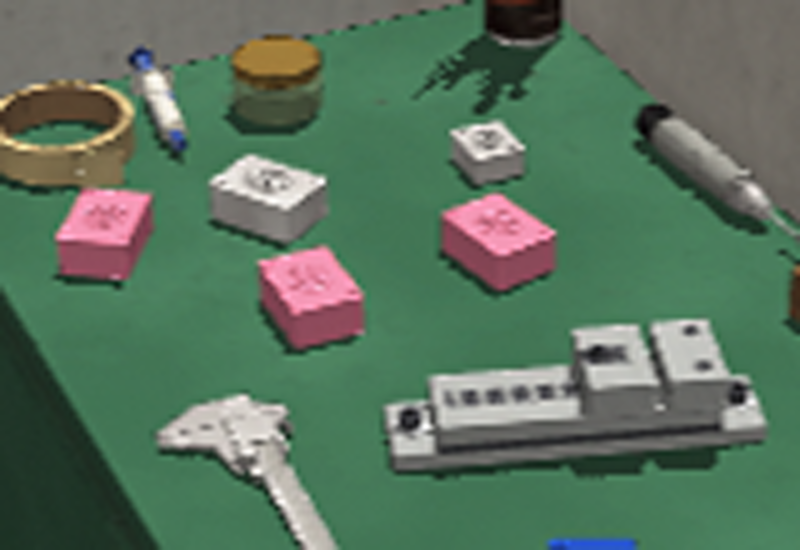

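The crop shows two white cavity blocks: the large one with its top at crop (270,185) and the small one at (488,140). The moving jaw is at (615,350) and the fixed jaw at (690,340). I'll move over for wrist views.

>>> drive_tool(
  offset=[
    [-1,-0.7,-0.1],
    [-1,-0.7,-0.1],
    [-1,-0.7,-0.1],
    [-1,-0.7,-0.1],
    [-1,-0.7,-0.1],
    [-1,-0.7,-0.1],
    [-1,-0.7,-0.1],
    [-1,-0.7,-0.1],
    [-1,-0.7,-0.1],
    [-1,-0.7,-0.1],
  ],
  turn=[
    [0,0,0],
    [0,0,0],
    [0,0,0],
    [0,0,0],
    [0,0,0],
    [0,0,0],
    [0,0,0],
    [0,0,0],
    [0,0,0],
    [0,0,0],
  ],
  hand=[1,1,1,1,1,1,1,1,1,1],
)

```text
time_s: 1.35
position: [0.456, 0.1586, 0.2459]
tool_rot: [[-0.967, 0.253, -0.0], [0.253, 0.967, 0.0], [0.0, -0.0, -1.0]]
ft_force: [0.4, 0.7, 0.1]
grip_width: 0.0857
gripper_force: 0.0
```

Run:
```python
from h import *
s=observe(); print(s['time_s'],s['position'],s['tool_rot'].round(3),s['q'].round(1))
ci=camera_info('wrist'); im=get_image('wrist'); cv2.imwrite("pics/w1.png",im); print(ci)
import pickle; pickle.dump(ci,open('w1.pkl','wb'))
```

```text
1.35 [0.45601265 0.15856149 0.24586918] [[-0.967  0.253 -0.   ]
 [ 0.253  0.967  0.   ]
 [ 0.    -0.    -1.   ]] [  5.1  13.4  80.    0.   86.6 -70.2]
{'fx': 315.61003420034496, 'fy': 315.61003420034496, 'cx': 328.9176242084792, 'cy': 203.18096291193294, 'k1': 0.009728725848230643, 'world_to_cam': array([[ 2.52999918e-01,  9.67466298e-01, -6.29625613e-05,
        -2.68825836e-01],
       [ 9.20570865e-01, -2.40716383e-01,  3.07579104e-01,
        -4.34184052e-01],
       [ 2.97557261e-01, -7.78754497e-02, -9.51522512e-01,
         2.94803503e-01],
       [ 0.00000000e+00,  0.00000000e+00,  0.00000000e+00,
         1.00000000e+00]])}
```

View pics/w1.png

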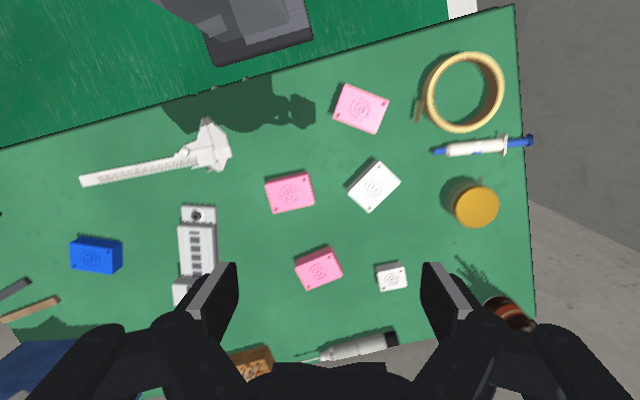

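The wrist view shows the large insert at (373,187), rotated about 45° in the image. The small insert is at (390,276), and the vice bed is at (195,240) with its jaws partly behind a finger. I'll measure the insert and the vice edges.

Run:
```python
from h import *
import pickle
ci=pickle.load(open('w1.pkl','rb')); im=cv2.imread("pics/w1.png")
hsv=cv2.cvtColor(im,cv2.COLOR_BGR2HSV)
print('cam',ray('wrist',(320,200),ci)[0].round(3))
for nm,(x0,y0,x1,y1) in dict(large=(340,150,408,220),vice=(165,200,222,310)).items():
  for lo in(110,200):
    m=((hsv[...,1]<50)&(hsv[...,2]>lo)).astype('uint8'); mm=np.zeros_like(m); mm[y0:y1,x0:x1]=m[y0:y1,x0:x1]
    mm=cv2.morphologyEx(mm,cv2.MORPH_CLOSE,np.ones((5,5)))
    c=max(cv2.findContours(mm,0,2)[0],key=cv2.contourArea)
    z=.024 if nm=='large' else .026
    P=np.array([onz('wrist',p[0],z,ci)[:2] for p in c])*1000
    print(nm,lo,cv2.contourArea(c),cv2.minAreaRect(P.astype('float32')))
    print(cv2.approxPolyDP(c,4,True)[:,0].tolist())
a=cv2.resize(im[150:225,340:410],None,fx=5,fy=5); b=cv2.resize(im[200:310,160:240],None,fx=5,fy=5)
o=np.zeros((550,760,3),'uint8'); o[:375,:350]=a; o[:550,355:755]=b; cv2.imwrite('pics/c1.png',o)
```

```text
cam [0.38  0.179 0.414]
large 110 1527.5 ((494.22314453125, 206.3457489013672), (45.3014030456543, 59.569496154785156), 32.87648010253906)
[[376, 159], [347, 188], [368, 213], [400, 182]]
large 200 1353.5 ((496.3039245605469, 207.48898315429688), (40.014713287353516, 59.4212646484375), 32.003662109375)
[[380, 161], [348, 192], [367, 212], [400, 182]]
vice 110 2581.5 ((510.4916076660156, -37.911582946777344), (54.653907775878906, 108.01025390625), 71.71109771728516)
[[182, 205], [177, 226], [181, 276], [208, 278], [219, 261], [216, 207]]
vice 200 962.0 ((522.4595336914062, -45.6043586730957), (44.13376235961914, 70.88166809082031), 71.78424072265625)
[[178, 227], [182, 273], [193, 270], [191, 230], [200, 236], [201, 270], [210, 272], [210, 229]]
```

View pics/c1.png

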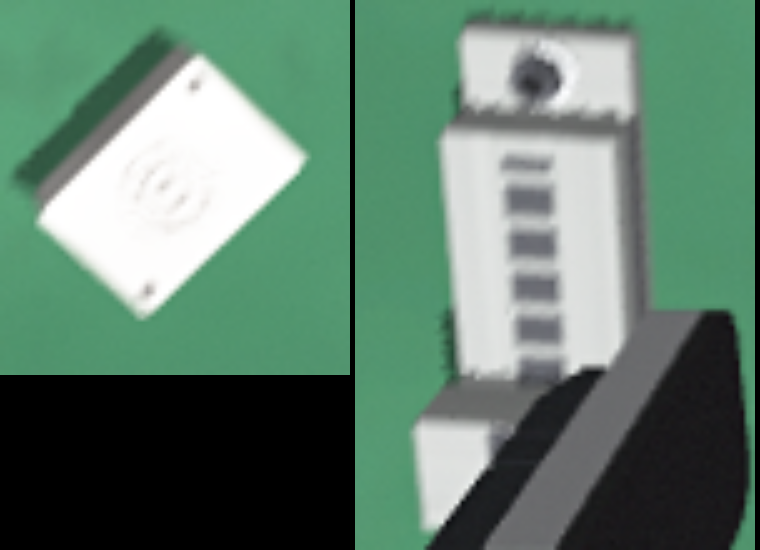

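The insert centre is at about (0.496, 0.207), with its long axis at 122°. The vice's x axis is at about -18°. I'll move past the jaws and look back at them.

>>> drive_tool(
  offset=[
    [-0.55,-0.5,0],
    [-0.55,-0.5,0],
    [-0.55,-0.5,0],
    [-0.55,-0.5,0],
    [-0.55,-0.5,0],
    [-0.55,-0.5,0],
    [-0.55,-0.5,0],
    [-0.55,-0.5,0],
    [-0.55,-0.5,0],
    [0,0,0],
  ],
  turn=[
    [0,0,0.06],
    [0,0,0.06],
    [0,0,0.06],
    [0,0,0.06],
    [0,0,0.06],
    [0,0,0.06],
    [0,0,0.06],
    [0,0,0.06],
    [0,0,0.06],
    [0,0,0],
  ],
  hand=[1,1,1,1,1,1,1,1,1,1],
)

```text
time_s: 2.65
position: [0.5959, -0.0692, 0.2448]
tool_rot: [[-0.951, 0.309, -0.001], [0.309, 0.951, 0.0], [0.002, -0.0, -1.0]]
ft_force: [-0.5, 0.3, -0.4]
grip_width: 0.0851
gripper_force: 0.0
```

Run:
```python
from h import *
s=observe(); print(s['time_s'],s['position'])
ci=camera_info('wrist'); im=get_image('wrist')
import pickle; pickle.dump(ci,open('w2.pkl','wb')); cv2.imwrite('pics/w2.png',im)
cv2.imwrite("pics/c2.png",cv2.resize(im[100:340,180:460],(800,686))[:600])
```

```text
2.65 [ 0.59594492 -0.06921365  0.24484178]
```

View pics/c2.png

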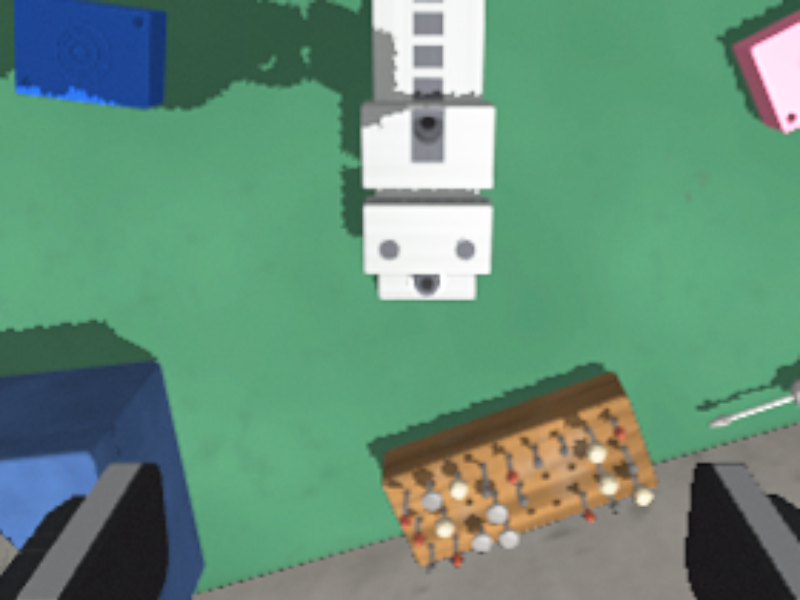

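The moving jaw top spans crop (361..495, 105..188) and the fixed jaw top spans (363..493, 205..273), with a small gap between them. I'll convert these to world points.

Run:
```python
from h import *
import pickle
ci=pickle.load(open('w2.pkl','rb'))
k=280/800
W=lambda u,v:onz('wrist',((u+.5)*k+180-.5,(v+.5)*k+100-.5),.046,ci)*1000
A=[W(*p) for p in((361,105),(495,105),(362,188),(494,188),(363,205),(493,205),(365,273),(491,273))]
A=np.array(A); print(A.round(1))
mj=A[:4].mean(0); fj=A[4:].mean(0); d=fj-mj; print(mj,fj,np.linalg.norm(d),np.degrees(np.arctan2(d[1],d[0])))
for i in(0,2,4,6): e=A[i+1]-A[i]; print(np.linalg.norm(e),np.degrees(np.arctan2(e[1],e[0])))
f=(A[4]+A[5])/2;print('clamp face',f, 'mjfront',(A[2]+A[3])/2)
for P in (mj,fj):
  print(proj('scene',P/1000),proj('side',P/1000))
im=cv2.imread('pics/scene0.png')[195:240,290:380]
cv2.imwrite('pics/c3.png',cv2.resize(im,None,fx=8,fy=8,interpolation=cv2.INTER_CUBIC))
```

```text
[[ 549.5  -81.6   46. ]
 [ 566.   -30.6   46. ]
 [ 581.3  -92.3   46. ]
 [ 598.1  -40.6   46. ]
 [ 588.2  -94.3   46. ]
 [ 604.8  -43.    46. ]
 [ 616.1 -103.1   46. ]
 [ 632.7  -52.3   46. ]]
[573.73410775 -61.26587603  46.        ] [610.44714639 -73.17532981  46.        ] 38.5964026264821 -17.972701447655748
53.63287484792537 71.99623594740298
54.35565531292399 71.9969362449728
53.84909684473296 71.99708477608885
53.45467401327963 71.99769707874997
clamp face [596.48668827 -68.64662746  46.        ] mjfront [589.71208663 -66.4489975   46.        ]
[342.35967744 209.85559844] [346.50848095 215.89547814]
[357.28029092 208.64488284] [359.66689547 216.39737301]
```

Vice yaw is -18.0° and the tool is already aligned. Next I'll descend on the moving jaw and grip it.

>>> drive_tool(
  offset=[
    [0.3,0.02,0.9],
    [0.29,0,0.9],
    [0,0,0.9],
    [0,0,0.9],
    [0,0,0.9],
    [0,0,0.8],
    [0,0,0.42],
    [0,0,0],
    [0,0,0],
    [0,0,0],
  ],
  turn=[
    [0,0,0],
    [0,0,0],
    [0,0,0],
    [0,0,0],
    [0,0,0],
    [0,0,0],
    [0,0,0],
    [0,0,0],
    [0,0,0],
    [0,0,0],
  ],
  hand=[1,1,1,1,1,1,1,1,0.5,0.5],
  newtons=25,
)

```text
time_s: 3.95
position: [0.5738, -0.0597, 0.0181]
tool_rot: [[-0.952, 0.307, 0.002], [0.307, 0.952, -0.001], [-0.002, 0.0, -1.0]]
ft_force: [0.2, 0.2, -0.6]
grip_width: 0.0516
gripper_force: 0.0
```

>>> drive_tool(
  offset=[
    [0,0,0],
    [0,0,0],
    [0,0,0],
    [0,0,0],
    [0,0,0],
    [0,0,0],
    [0,0,0],
    [0,0,0],
    [0,0,0],
    [0,0,0],
  ],
  turn=[
    [0,0,0],
    [0,0,0],
    [0,0,0],
    [0,0,0],
    [0,0,0],
    [0,0,0],
    [0,0,0],
    [0,0,0],
    [0,0,0],
    [0,0,0],
  ],
  hand=[0.4,0.3,0.3,0.3,0.3,0.3,0.3,0.3,0.3,0.3],
  newtons=25,
)

```text
time_s: 5.2
position: [0.5755, -0.0605, 0.0204]
tool_rot: [[-0.952, 0.307, 0.007], [0.307, 0.952, -0.002], [-0.007, -0.0, -1.0]]
ft_force: [-1.7, -0.6, 18.0]
grip_width: 0.0257
gripper_force: 9.2
```

The fingers closed to 26 mm with 18 N of upward force, so something is off. I'll open them slightly and look.

Run:
```python
from h import *
a=get_image('scene')[170:240,290:390]; w=get_image('wrist')
cv2.imwrite('pics/w4.png',w)
o=np.zeros((600,800,3),'uint8'); o[:280,:400]=cv2.resize(a,(400,280)); 
b=get_image('side')[180:250,280:400]; o[:280,400:]=cv2.resize(b,(400,280)); o[285:585,:480]=cv2.resize(w,(480,300)); cv2.imwrite('pics/c4.png',o)
```

```text
(no output)
```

View pics/c4.png

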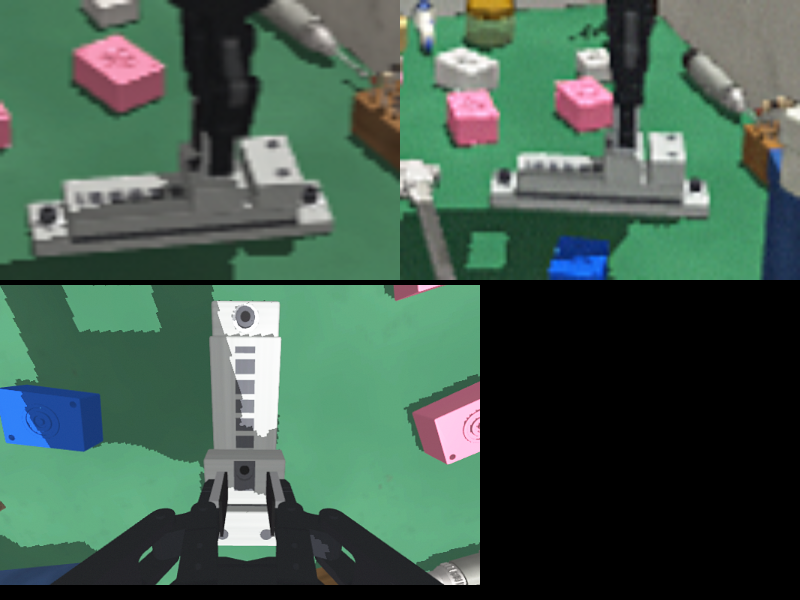

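The fingertips rest on top of the moving jaw, at crop (228,475) and (268,475), and do not straddle it. I'll calibrate the real tip height from the wrist pictures.

Run:
```python
from h import *
import pickle
s=observe(); T=s['position'];R=s['tool_rot']; ci=camera_info('wrist'); print(s['time_s'],T,s['grip_width'],s['ft_force'],s['q'].round(2))
for b in (0,-.01,-.02,-.03,-.04):
  print(b,[proj('wrist',T+R@np.array([x,y,b]),ci).round(0).tolist() for x in(.011,-.011) for y in(-.013,.013)],
   [proj('wrist',T+R@np.array([x,y,b]),ci).round(0).tolist() for x in(.011,-.011) for y in(-.0425,.0425)])
m=cv2.imread('pics/w4.png')[200:340,250:410]; b=cv2.imread('pics/w1.png')[230:380,180:480]
o=np.zeros((600,800,3),'uint8'); o[:350,:400]=cv2.resize(m,(400,350)); o[355:555,400:800]=cv2.resize(b,(400,200));o[:350,400:]=cv2.resize(get_image('scene')[190:225,325:365],(400,350),interpolation=cv2.INTER_CUBIC); cv2.imwrite('pics/c5.png',o)
```

```text
5.35 [ 0.57551889 -0.06052591  0.02042481] 0.025871908178373412 [-1.42018084  0.06648548 18.31253638] [-1.772e+01  3.549e+01  8.440e+01 -1.000e-02  5.971e+01 -8.982e+01]
0 [[306.0, 225.0], [351.0, 225.0], [307.0, 260.0], [351.0, 260.0]] [[255.0, 225.0], [403.0, 225.0], [257.0, 260.0], [400.0, 260.0]]
-0.01 [[305.0, 232.0], [353.0, 232.0], [306.0, 268.0], [352.0, 268.0]] [[250.0, 232.0], [407.0, 232.0], [253.0, 268.0], [404.0, 268.0]]
-0.02 [[303.0, 240.0], [354.0, 240.0], [304.0, 278.0], [353.0, 278.0]] [[246.0, 240.0], [412.0, 240.0], [249.0, 278.0], [408.0, 278.0]]
-0.03 [[302.0, 248.0], [356.0, 248.0], [303.0, 288.0], [355.0, 288.0]] [[241.0, 248.0], [417.0, 248.0], [244.0, 288.0], [413.0, 288.0]]
-0.04 [[300.0, 258.0], [358.0, 258.0], [301.0, 300.0], [356.0, 300.0]] [[235.0, 258.0], [423.0, 258.0], [239.0, 300.0], [419.0, 300.0]]
```

View pics/c5.png

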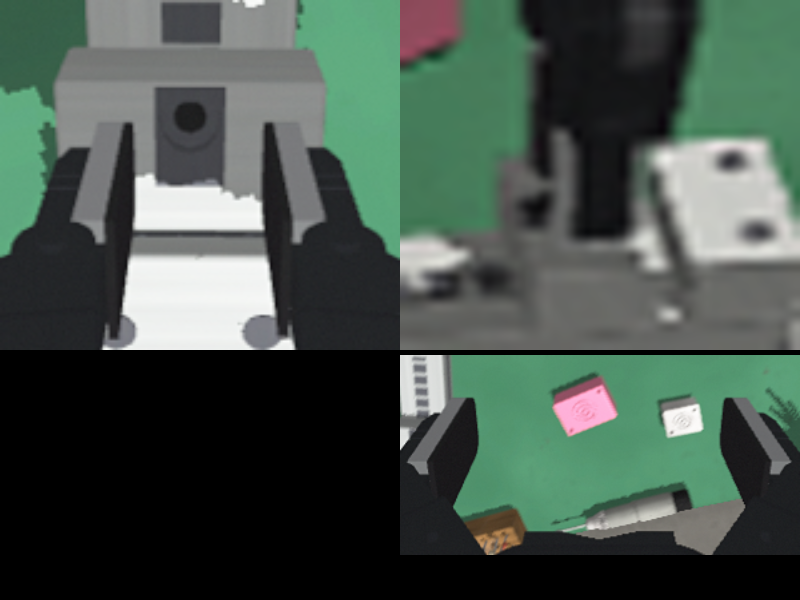

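In both wrist pictures the real tips sit about 28 mm (nearly shut) to 42 mm (open) behind the reported TCP, and the contact at z = 0.046 confirms it. I'll lift, open, go deeper (TCP z about -8 mm) and grip again.

>>> drive_tool(
  offset=[
    [0,0,-0.3],
    [0,0,0],
    [0,0,0],
    [0,0,0],
    [0,0,0.3],
    [0,0,0.3],
    [0,0,0.3],
    [0,0,0],
    [0,0,0],
    [0,0,0],
  ],
  turn=[
    [0,0,0],
    [0,0,0],
    [0,0,0],
    [0,0,0],
    [0,0,0],
    [0,0,0],
    [0,0,0],
    [0,0,0],
    [0,0,0],
    [0,0,0],
  ],
  hand=[0.5,1,1,1,1,1,1,1,0.75,0.75],
  newtons=25,
)

```text
time_s: 6.65
position: [0.5736, -0.0599, -0.0065]
tool_rot: [[-0.952, 0.307, 0.001], [0.307, 0.952, -0.0], [-0.001, 0.0, -1.0]]
ft_force: [-0.4, -0.1, 1.1]
grip_width: 0.0641
gripper_force: 0.0
```

>>> drive_tool(
  offset=[
    [0,0,0],
    [0,0,0],
    [0,0,0],
    [0,0,0],
    [0,0,0],
    [0,0,0],
    [0,0,0],
    [0,0,0],
    [0,0,0],
    [0,0,0],
  ],
  turn=[
    [0,0,0],
    [0,0,0],
    [0,0,0],
    [0,0,0],
    [0,0,0],
    [0,0,0],
    [0,0,0],
    [0,0,0],
    [0,0,0],
    [0,0,0],
  ],
  hand=[0.6,0.5,0.5,0.5,0.5,0.5,0.5,0.5,0.5,0.5],
  newtons=25,
)

```text
time_s: 7.9
position: [0.5736, -0.0617, -0.0058]
tool_rot: [[-0.952, 0.307, 0.001], [0.307, 0.952, -0.003], [-0.002, -0.003, -1.0]]
ft_force: [-2.6, -8.6, 5.6]
grip_width: 0.0534
gripper_force: 29.0
```

Gripped at 53.4 mm. Now I'll draw it back about 61 mm.

>>> drive_tool(
  offset=[
    [0.08,-0.04,0],
    [0.18,0,0],
    [0.18,0,0],
    [0.18,0,0],
    [0.18,0,0],
    [0.18,0,0],
    [0.18,0,0],
    [0.18,0,0],
    [0.18,0,0],
    [0,0,0],
  ],
  turn=[
    [0,0,0],
    [0,0,0],
    [0,0,0],
    [0,0,0],
    [0,0,0],
    [0,0,0],
    [0,0,0],
    [0,0,0],
    [0,0,0],
    [0,0,0],
  ],
  hand=[0.5,0.5,0.5,0.5,0.5,0.5,0.5,0.5,0.5,0.5],
)

```text
time_s: 9.15
position: [0.515, -0.0424, -0.0059]
tool_rot: [[-0.952, 0.307, 0.001], [0.307, 0.952, -0.0], [-0.001, -0.0, -1.0]]
ft_force: [-1.7, 1.4, 9.9]
grip_width: 0.0536
gripper_force: 29.5
```

>>> drive_tool(
  offset=[
    [0,0,0],
    [0,0,0],
    [0,0,-0.5],
    [0,0,-1],
    [0.39,0.97,-1],
    [0.39,0.97,-1],
    [0.4,0.97,-0.5],
    [0.4,0.97,0],
    [0.4,0.97,0],
    [0.4,0.97,0],
  ],
  turn=[
    [0,0,0],
    [0,0,0],
    [0,0,0],
    [0,0,0],
    [0,0,0],
    [0,0,0],
    [0,0,0],
    [0,0,0],
    [0,0,0],
    [0,0,0],
  ],
  hand=[1,1,1,1,1,1,1,1,1,1],
)

```text
time_s: 10.4
position: [0.4955, 0.2095, 0.1529]
tool_rot: [[-0.952, 0.307, -0.001], [0.307, 0.952, -0.0], [0.001, -0.0, -1.0]]
ft_force: [0.6, 0.2, -1.5]
grip_width: 0.0855
gripper_force: 0.0
```

>>> drive_tool(
  offset=[
    [0,0,0],
    [0,0,0],
    [0,0,0],
    [0,0,0],
    [0,0,0],
    [0,0,0],
    [0,0,0],
    [0,0,0],
    [0,0,0],
    [0,0,0],
  ],
  turn=[
    [0,0,-1],
    [0,0,-1],
    [0,0,-1],
    [0,0,-1],
    [0,0,-1],
    [0,0,-1],
    [0,0,-1],
    [0,0,-1],
    [0,0,-0.35],
    [0,0,0],
  ],
  hand=[1,1,1,1,1,1,1,1,1,1],
)

```text
time_s: 11.65
position: [0.4959, 0.2082, 0.153]
tool_rot: [[-0.847, -0.532, -0.0], [-0.532, 0.847, -0.0], [0.0, 0.0, -1.0]]
ft_force: [0.5, 0.4, 1.0]
grip_width: 0.0853
gripper_force: 0.0
```

Run:
```python
from h import *
s=observe(); T=s['position'];R=s['tool_rot']; print(s['time_s'],T.round(4),np.degrees(np.arctan2(R[1,1],R[0,1])),s['q'].round(1))
ci=camera_info('wrist'); im=get_image('wrist'); cv2.imwrite('pics/w6.png',im)
hsv=cv2.cvtColor(im,cv2.COLOR_BGR2HSV)
p=proj('wrist',np.array([.496,.207,.024]),ci); print('expected',p)
for lo in (110,170,200):
  m=((hsv[...,1]<50)&(hsv[...,2]>lo)).astype('uint8'); m=cv2.morphologyEx(m,cv2.MORPH_CLOSE,np.ones((7,7)))
  for c in cv2.findContours(m,0,2)[0]:
    if cv2.pointPolygonTest(c,(float(p[0]),float(p[1])),True)>-15 and cv2.contourArea(c)>500:
      P=np.array([onz('wrist',q[0],.024,ci)[:2] for q in c])*1000
      print(lo,cv2.contourArea(c),cv2.minAreaRect(P.astype('float32')),cv2.boundingRect(c))
# jaw check in scene
o=im[60:360,140:540]; cv2.imwrite('pics/c6.png',o)
```

```text
11.65 [0.4959 0.2082 0.153 ] 122.13435046592375 [  10.1   23.2   81.4    0.    75.4 -112. ]
expected [328.00578785 185.65467624]
110 2465.5 ((492.90924072265625, 207.84219360351562), (43.93396759033203, 56.63092803955078), 32.147037506103516) (301, 161, 60, 45)
170 2290.0 ((494.5337829589844, 208.8631591796875), (40.096435546875, 56.63092803955078), 32.147037506103516) (301, 165, 60, 41)
200 2259.5 ((494.55511474609375, 208.82699584960938), (40.098812103271484, 56.43967819213867), 32.14706039428711) (301, 165, 60, 41)
```

View pics/w6.png

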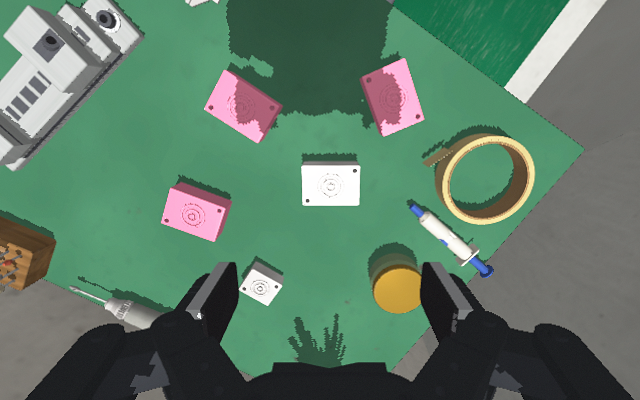

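The insert is sharply seen: centre (494.6, 208.8) mm, 40 x 56.5 mm, aligned with the tool. The paste pot at (398,288) and the small insert at (261,284) are clear of the fingers' path. Descending to grasp.

>>> drive_tool(
  offset=[
    [0.02,0.03,0.8],
    [0,0,0.9],
    [0,0,0.9],
    [0,0,0.9],
    [0,0,0.6],
    [0,0,0.4],
    [0,0,0],
    [0,0,0],
    [0,0,0],
    [0,0,0],
  ],
  turn=[
    [0,0,0],
    [0,0,0],
    [0,0,0],
    [0,0,0],
    [0,0,0],
    [0,0,0],
    [0,0,0],
    [0,0,0],
    [0,0,0],
    [0,0,0],
  ],
  hand=[1,1,1,1,1,1,1,0.75,0.7,0.6],
  newtons=40,
)

```text
time_s: 12.95
position: [0.4951, 0.2088, -0.0259]
tool_rot: [[-0.846, -0.533, 0.002], [-0.533, 0.846, 0.0], [-0.001, -0.001, -1.0]]
ft_force: [-1.3, -0.3, 5.0]
grip_width: 0.0549
gripper_force: 43.0
```

>>> drive_tool(
  offset=[
    [0,0,0],
    [0,0,0],
    [0,0,0],
    [0,0,0],
    [0,0,0],
    [0,0,-0.1],
    [0,0,-0.4],
    [0,0,-0.5],
    [0,0,-0.5],
    [0,0,-0.5],
  ],
  turn=[
    [0,0,0],
    [0,0,0],
    [0,0,0],
    [0,0,0],
    [0,0,0],
    [0,0,0],
    [0,0,0],
    [0,0,0],
    [0,0,0],
    [0,0,0],
  ],
  hand=[0.5,0.5,0.5,0.5,0.5,0.5,0.5,0.5,0.5,0.5],
  newtons=40,
)

```text
time_s: 14.2
position: [0.4945, 0.2087, 0.054]
tool_rot: [[-0.846, -0.533, -0.0], [-0.533, 0.846, -0.0], [0.0, 0.0, -1.0]]
ft_force: [0.0, 0.1, -0.6]
grip_width: 0.0552
gripper_force: 42.6
```

>>> drive_tool(
  offset=[
    [0,0,0],
    [0,0,0],
    [0,0,0],
    [0,0,0],
    [0,0,0],
    [0,0,0],
    [0,0,0],
    [0,0,0],
    [0,0,0],
    [0,0,0],
  ],
  turn=[
    [0,0,0.8],
    [0,0,1],
    [0,0,1],
    [0,0,1],
    [0,0,1],
    [0,0,1],
    [0,0,1],
    [0,0,1],
    [0,0,0.57],
    [0,0,0],
  ],
  hand=[0.5,0.5,0.5,0.5,0.5,0.5,0.5,0.5,0.5,0.5],
)

```text
time_s: 15.45
position: [0.4946, 0.2087, 0.0533]
tool_rot: [[-0.951, 0.309, -0.0], [0.309, 0.951, -0.0], [0.0, -0.0, -1.0]]
ft_force: [-1.6, 0.5, -1.7]
grip_width: 0.0552
gripper_force: 42.6
```

>>> drive_tool(
  offset=[
    [-0.3,-0.4,0],
    [-0.45,-0.7,0],
    [-0.45,-0.7,0],
    [-0.45,-0.7,0],
    [-0.45,-0.7,0],
    [-0.45,-0.7,0],
    [-0.45,-0.7,0],
    [-0.4,-0.7,0],
    [-0.31,-0.51,0],
    [0,0,0],
  ],
  turn=[
    [0,0,0],
    [0,0,0],
    [0,0,0],
    [0,0,0],
    [0,0,0],
    [0,0,0],
    [0,0,0],
    [0,0,0],
    [0,0,0],
    [0,0,0],
  ],
  hand=[0.5,0.5,0.5,0.5,0.5,0.5,0.5,0.5,0.5,0.5],
)

```text
time_s: 16.7
position: [0.5641, -0.0594, 0.0531]
tool_rot: [[-0.951, 0.31, 0.0], [0.31, 0.951, -0.0], [-0.0, -0.0, -1.0]]
ft_force: [0.0, 0.7, -1.4]
grip_width: 0.0553
gripper_force: 42.7
```

Run:
```python
from h import *
s=observe(); T=s['position'];R=s['tool_rot']; print(s['time_s'],T.round(4),np.degrees(np.arctan2(R[1,1],R[0,1])),s['q'].round(1))
ci=camera_info('wrist'); im=get_image('wrist'); cv2.imwrite('pics/w7.png',im)
d=np.array([.5639,-.0581,T[2]])-T; print('move in tool units',(R.T@d/.04).round(3))
O=np.array([558.5,-56.3])/1e3; a=np.radians(-18)
V=lambda x,y,z: proj('wrist',np.r_[O+[x*np.cos(a)-y*np.sin(a),x*np.sin(a)+y*np.cos(a)],z],ci).round(0).tolist()
print('fixed edge',V(.04,-.027,.046),V(.04,.027,.046),'mj front',V(-.0286,-.027,.046),V(-.0286,.027,.046))
```

```text
16.7 [ 0.5641 -0.0594  0.0531] 71.92681202810176 [-18.   32.2  84.2  -0.   63.6 -89.9]
move in tool units [ 0.015  0.03  -0.   ]
fixed edge [288.0, 286.0] [373.0, 286.0] mj front [284.0, 182.0] [378.0, 182.0]
```

View pics/w7.png

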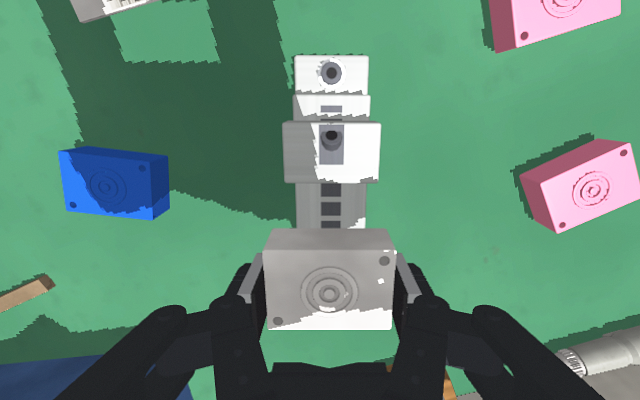

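The insert is held level over the gap, and the moving jaw's front edge is at row 182, as predicted. Lowering.

>>> drive_tool(
  offset=[
    [0.015,0.03,0],
    [0,0,0.25],
    [0,0,0.25],
    [0,0,0.25],
    [0,0,0.2],
    [0,0,0.15],
    [0,0,0.1],
    [0,0,0.06],
    [0,0,0.05],
    [0,0,0],
  ],
  turn=[
    [0,0,0],
    [0,0,0],
    [0,0,0],
    [0,0,0],
    [0,0,0],
    [0,0,0],
    [0,0,0],
    [0,0,0],
    [0,0,0],
    [0,0,0],
  ],
  hand=[0.5,0.5,0.5,0.5,0.5,0.5,0.5,0.5,0.5,0.5],
)

```text
time_s: 18.0
position: [0.5637, -0.0568, 0.0007]
tool_rot: [[-0.951, 0.309, 0.0], [0.309, 0.951, -0.0], [-0.0, -0.0, -1.0]]
ft_force: [-0.3, -0.6, -1.6]
grip_width: 0.055
gripper_force: 42.7
```

>>> drive_tool(
  offset=[
    [0,-0.03,0],
    [0,0,0.015],
    [0,0,0.015],
    [0,0,0.015],
    [0,0,0],
    [0,0,0],
    [0,0,0],
    [0,0,0],
    [0,0,0],
    [0,0,0],
  ],
  turn=[
    [0,0,0],
    [0,0,0],
    [0,0,0],
    [0,0,0],
    [0,0,0],
    [0,0,0],
    [0,0,0],
    [0,0,0],
    [0,0,0],
    [0,0,0],
  ],
  hand=[0.5,0.5,0.5,0.5,0.5,0.5,0.5,0.5,0.5,0.5],
)

```text
time_s: 19.25
position: [0.5634, -0.0581, 0.0001]
tool_rot: [[-0.951, 0.309, 0.001], [0.309, 0.951, -0.001], [-0.001, -0.0, -1.0]]
ft_force: [-4.6, 1.8, 10.0]
grip_width: 0.0553
gripper_force: 44.1
```

Contact at about 10 N, so it's seated. Release and rise.

>>> drive_tool(
  offset=[
    [0,0,-0.02],
    [0,0,0],
    [0,0,0],
    [0,0,0],
    [0,0,0],
    [0,0,-0.4],
    [0,0,-0.9],
    [0,0,-0.9],
    [0,0,-0.9],
    [0,0,0],
  ],
  turn=[
    [0,0,0],
    [0,0,0],
    [0,0,0],
    [0,0,0],
    [0,0,0],
    [0,0,0],
    [0,0,0],
    [0,0,0],
    [0,0,0],
    [0,0,0],
  ],
  hand=[0.66,0.72,0.8,0.95,1,1,1,1,1,1],
)

```text
time_s: 20.5
position: [0.5647, -0.0583, 0.1275]
tool_rot: [[-0.951, 0.309, 0.006], [0.309, 0.951, -0.002], [-0.007, 0.0, -1.0]]
ft_force: [-0.4, 0.5, -0.7]
grip_width: 0.0852
gripper_force: 0.0
```

Run:
```python
from h import *
s=observe(); T=s['position'];R=s['tool_rot']; print(s['time_s'],T.round(4),np.degrees(np.arctan2(R[1,1],R[0,1])),s['q'].round(1))
ci=camera_info('wrist'); im=get_image('wrist'); cv2.imwrite('pics/w8.png',im)
O=np.array([558.5,-56.3])/1e3; a=np.radians(-18); c,sn=np.cos(a),np.sin(a)
t=np.array([O[0]-.0475*c,O[1]-.0475*sn,T[2]]); print('to jaw, tool units',(R.T@(t-T)/.04).round(3))
def loc(u,v,z):
    P=onz('wrist',(u,v),z,ci)[:2]-O; return (np.array([P@[c,sn],P@[-sn,c]])*1000).round(1)
g=cv2.cvtColor(im,cv2.COLOR_BGR2GRAY).astype(float)
# rows profile along vice axis in the image, at several columns (positions at insert top z=.05)
for y in(-.018,.018):
  pts=[proj('wrist',np.r_[O+[x*c-y*sn,x*sn+y*c],.05],ci) for x in np.arange(-.05,.06,.002)]
  print([int(g[int(round(p[1])),int(round(p[0]))]) if p[1]<399 else -1 for p in pts])
for x in(.0,.006,.012):
  pts=[proj('wrist',np.r_[O+[x*c-y*sn,x*sn+y*c],.05],ci) for y in np.arange(-.04,.0401,.002)]
  print([int(g[int(round(p[1])),int(round(p[0]))]) if p[1]<399 else -1 for p in pts])
```

```text
20.5 [ 0.5647 -0.0583  0.1275] 71.99385472505851 [-17.8  27.2  79.1  -0.   73.3 -89.8]
to jaw, tool units [ 1.35   0.    -0.009]
[246, 245, 237, 133, 138, 135, 132, 131, 133, 137, 133, 139, 138, 138, 136, 140, 145, 145, 169, 165, 188, 244, 254, 253, 252, 252, 252, 252, 252, 251, 251, 251, 251, 251, 251, 251, 252, 250, 234, 127, 127, 110, 83, 114, 201, 244, 240, 237, 238, 241, 237, 215, 121, 124, 123]
[252, 252, 252, 253, 250, 176, 133, 132, 133, 137, 132, 236, 212, 129, 134, 129, 131, 141, 174, 164, 153, 255, 255, 255, 255, 254, 254, 254, 254, 253, 253, 253, 253, 253, 253, 253, 253, 252, 235, 123, 129, 111, 83, 114, 191, 251, 248, 247, 246, 248, 244, 244, 153, 123, 124]
[136, 137, 137, 106, 76, 77, 121, 251, 252, 253, 253, 252, 252, 253, 243, 255, 249, 160, 255, 255, 254, 255, 255, 243, 250, 255, 254, 255, 254, 254, 255, 255, 255, 255, 255, 138, 138, 137, 137, 138, 137]
[138, 136, 137, 136, 137, 136, 241, 251, 251, 252, 252, 252, 251, 252, 247, 234, 251, 255, 241, 237, 254, 254, 213, 255, 254, 245, 254, 254, 254, 254, 254, 254, 254, 255, 250, 137, 134, 137, 138, 138, 137]
[138, 138, 139, 137, 137, 137, 234, 252, 250, 251, 251, 251, 251, 250, 251, 250, 254, 248, 249, 249, 251, 248, 252, 247, 255, 248, 252, 253, 253, 253, 253, 253, 253, 254, 202, 133, 135, 136, 134, 136, 135]
```

The insert's top spans x = -14..26 mm and y = ±28.5 mm in the vice frame: square, centred and flat on the bed. Next I'll grip the jaw again.

>>> drive_tool(
  offset=[
    [0.45,0,0],
    [0.45,0,0],
    [0.45,0,0.2],
    [0,0,0.8],
    [0,0,0.9],
    [0,0,0.8],
    [0,0,0.44],
    [0,0,0.2],
    [0,0,0],
    [0,0,0],
  ],
  turn=[
    [0,0,0],
    [0,0,0],
    [0,0,0],
    [0,0,0],
    [0,0,0],
    [0,0,0],
    [0,0,0],
    [0,0,0],
    [0,0,0],
    [0,0,0],
  ],
  hand=[1,1,1,1,1,1,1,1,1,0.75],
  newtons=50,
)

```text
time_s: 21.8
position: [0.5123, -0.0414, -0.0093]
tool_rot: [[-0.951, 0.309, 0.001], [0.309, 0.951, -0.0], [-0.001, 0.0, -1.0]]
ft_force: [0.5, 0.2, 0.5]
grip_width: 0.0698
gripper_force: 0.0
```

>>> drive_tool(
  offset=[
    [0,0,0],
    [0,0,0],
    [0,0,0],
    [0,0,0],
    [0,0,0],
    [0,0,0],
    [0,0,0],
    [0,0,0],
    [0,0,0],
    [0,0,0],
  ],
  turn=[
    [0,0,0],
    [0,0,0],
    [0,0,0],
    [0,0,0],
    [0,0,0],
    [0,0,0],
    [0,0,0],
    [0,0,0],
    [0,0,0],
    [0,0,0],
  ],
  hand=[0.68,0.6,0.55,0.5,0.5,0.5,0.5,0.5,0.5,0.5],
  newtons=50,
)

```text
time_s: 23.05
position: [0.5124, -0.0415, -0.0091]
tool_rot: [[-0.951, 0.309, 0.001], [0.309, 0.951, -0.001], [-0.002, -0.0, -1.0]]
ft_force: [-0.4, 0.5, 5.3]
grip_width: 0.0531
gripper_force: 53.0
```

>>> drive_tool(
  offset=[
    [-0.06,0,0],
    [-0.07,0,0],
    [-0.07,0,0],
    [-0.07,0,0],
    [-0.07,0,0],
    [-0.06,0,0],
    [-0.06,0,0],
    [-0.06,0,0],
    [-0.06,0,0],
    [-0.04,0,0],
  ],
  turn=[
    [0,0,0],
    [0,0,0],
    [0,0,0],
    [0,0,0],
    [0,0,0],
    [0,0,0],
    [0,0,0],
    [0,0,0],
    [0,0,0],
    [0,0,0],
  ],
  hand=[0.5,0.5,0.5,0.5,0.5,0.5,0.5,0.5,0.5,0.5],
)

```text
time_s: 24.3
position: [0.5356, -0.0491, -0.0091]
tool_rot: [[-0.951, 0.309, 0.0], [0.309, 0.951, -0.0], [-0.0, -0.0, -1.0]]
ft_force: [-4.0, -1.1, 7.2]
grip_width: 0.0536
gripper_force: 53.3
```

```bash
cat > f.py <<'E'
from h import *
s=observe(); R=s['tool_rot']; d=s['position'][:2]-[.5124,-.0415]; F=s['ft_force']
print(s['time_s'],'travel mm',round(float(d@[.951,-.309])*1000,2),'F along +x',round(float(F[:2]@[.951,-.309]),2),'y',round(float(F[:2]@[.309,.951]),2),'z',round(F[2],2),s['grip_width'],s['gripper_force'])
E
python3 f.py
```

```text
24.3 travel mm 24.38 F along +x -3.5 y -2.27 z 7.23 0.053599153822980056 53.275734186172485
```

>>> drive_tool(
  offset=[
    [-0.01,0,0],
    [-0.01,0,0],
    [-0.01,0,0],
    [-0.01,0,0],
    [-0.01,0,0],
    [-0.01,0,0],
    [-0.01,0,0],
    [-0.01,0,0],
    [-0.01,0,0],
    [-0.01,0,0],
  ],
  turn=[
    [0,0,0],
    [0,0,0],
    [0,0,0],
    [0,0,0],
    [0,0,0],
    [0,0,0],
    [0,0,0],
    [0,0,0],
    [0,0,0],
    [0,0,0],
  ],
  hand=[0.5,0.5,0.5,0.5,0.5,0.5,0.5,0.5,0.5,0.5],
)

```text
time_s: 25.55
position: [0.5381, -0.05, -0.0091]
tool_rot: [[-0.951, 0.309, -0.002], [0.309, 0.951, 0.0], [0.002, -0.0, -1.0]]
ft_force: [-9.5, 1.1, 12.9]
grip_width: 0.0533
gripper_force: 53.8
```

```bash
python3 f.py
```

```text
25.55 travel mm 27.01 F along +x -9.43 y -1.86 z 12.92 0.05327232622589946 53.84326100349426
```

Reaching the fixed jaw. I'll raise the push in small steps.

>>> drive_tool(
  offset=[
    [-0.005,0,0],
    [-0.005,0,0],
    [-0.005,0,0],
    [-0.005,0,0],
    [0,0,0],
    [0,0,0],
    [0,0,0],
    [0,0,0],
    [0,0,0],
    [0,0,0],
  ],
  turn=[
    [0,0,0],
    [0,0,0],
    [0,0,0],
    [0,0,0],
    [0,0,0],
    [0,0,0],
    [0,0,0],
    [0,0,0],
    [0,0,0],
    [0,0,0],
  ],
  hand=[0.5,0.5,0.5,0.5,0.5,0.5,0.5,0.5,0.5,0.5],
)

```text
time_s: 26.8
position: [0.538, -0.0499, -0.0091]
tool_rot: [[-0.951, 0.309, -0.004], [0.309, 0.951, 0.001], [0.004, -0.001, -1.0]]
ft_force: [-11.9, 0.3, 14.2]
grip_width: 0.0533
gripper_force: 54.1
```

```bash
python3 f.py
```

```text
26.8 travel mm 26.94 F along +x -11.46 y -3.4 z 14.23 0.0532840474113938 54.10887122154236
```

>>> drive_tool(
  offset=[
    [-0.005,0,-0.005],
    [-0.005,0,-0.005],
    [-0.005,0,-0.005],
    [-0.005,0,-0.005],
    [-0.005,0,0],
    [0,0,0],
    [0,0,0],
    [0,0,0],
    [0,0,0],
    [0,0,0],
  ],
  turn=[
    [0,0,0],
    [0,0,0],
    [0,0,0],
    [0,0,0],
    [0,0,0],
    [0,0,0],
    [0,0,0],
    [0,0,0],
    [0,0,0],
    [0,0,0],
  ],
  hand=[0.5,0.5,0.5,0.5,0.5,0.5,0.5,0.5,0.5,0.5],
)

```text
time_s: 28.05
position: [0.5379, -0.0499, -0.0091]
tool_rot: [[-0.951, 0.309, -0.007], [0.309, 0.951, 0.002], [0.007, -0.001, -1.0]]
ft_force: [-13.3, 1.1, 8.6]
grip_width: 0.0533
gripper_force: 53.5
```

```bash
python3 f.py
```

```text
28.05 travel mm 26.8 F along +x -12.98 y -3.08 z 8.58 0.05326353655768934 53.45933139324188
```

>>> drive_tool(
  offset=[
    [-0.006,0,-0.003],
    [-0.006,0,-0.003],
    [-0.006,0,-0.003],
    [-0.006,0,0],
    [0,0,0],
    [0,0,0],
    [0,0,0],
    [0,0,0],
    [0,0,0],
    [0,0,0],
  ],
  turn=[
    [0,0,0],
    [0,0,0],
    [0,0,0],
    [0,0,0],
    [0,0,0],
    [0,0,0],
    [0,0,0],
    [0,0,0],
    [0,0,0],
    [0,0,0],
  ],
  hand=[0.5,0.5,0.5,0.5,0.5,0.5,0.5,0.5,0.5,0.5],
)

```text
time_s: 29.3
position: [0.5378, -0.0499, -0.0091]
tool_rot: [[-0.951, 0.309, -0.009], [0.309, 0.951, 0.002], [0.009, -0.001, -1.0]]
ft_force: [-17.1, 1.7, 8.6]
grip_width: 0.0531
gripper_force: 53.5
```

```bash
python3 f.py; python3 f.py
python3 - <<'E'
from h import *
ci=camera_info('wrist'); im=get_image('wrist'); sc=get_image('scene')
O=np.array([558.5,-56.3])/1e3; a=np.radians(-18); c,sn=np.cos(a),np.sin(a)
W=lambda x,y,z:np.r_[O+[x*c-y*sn,x*sn+y*c],z]
xs=np.arange(-.03,.064,.002)
for n,I,k,ys in(('wrist',im,ci,(-.012,0,.012)),('scene',sc,None,(-.02,-.01,.02))):
  g=cv2.cvtColor(I,cv2.COLOR_BGR2GRAY)
  for y in ys:
    P=np.array([proj(n,W(x,y,.048),k) for x in xs]).astype('float32')
    print(n,y,cv2.remap(g,P[:,:1],P[:,1:],1).ravel().tolist())
E
```

```text
29.3 travel mm 26.72 F along +x -16.77 y -3.63 z 8.58 0.053057059497084294 53.45218241214752
29.3 travel mm 26.72 F along +x -16.77 y -3.63 z 8.58 0.053057059497084294 53.45218241214752
wrist -0.012 [148, 144, 145, 147, 146, 146, 145, 144, 144, 142, 142, 149, 158, 242, 142, 147, 254, 254, 253, 253, 66, 38, 38, 36, 38, 38, 40, 37, 38, 40, 38, 0, 0, 0, 0, 0, 0, 0, 0, 0, 0, 0, 0, 0, 0, 0, 0]
wrist 0 [30, 32, 31, 45, 75, 66, 72, 72, 121, 236, 239, 240, 246, 242, 131, 140, 249, 253, 252, 252, 133, 255, 38, 35, 39, 37, 37, 38, 38, 39, 37, 0, 0, 0, 0, 0, 0, 0, 0, 0, 0, 0, 0, 0, 0, 0, 0]
wrist 0.012 [148, 144, 145, 145, 145, 145, 146, 147, 143, 158, 240, 240, 245, 242, 144, 143, 245, 253, 253, 253, 48, 37, 39, 35, 38, 39, 37, 40, 39, 38, 37, 0, 0, 0, 0, 0, 0, 0, 0, 0, 0, 0, 0, 0, 0, 0, 0]
scene -0.02 [44, 24, 19, 20, 23, 25, 25, 25, 26, 26, 26, 25, 20, 16, 66, 155, 220, 242, 237, 235, 233, 232, 231, 230, 229, 228, 227, 227, 226, 226, 224, 219, 215, 226, 229, 219, 207, 202, 202, 202, 197, 182, 143, 110, 97, 112, 159]
scene -0.01 [27, 20, 20, 21, 22, 22, 21, 21, 21, 21, 20, 21, 20, 18, 21, 72, 155, 214, 236, 225, 220, 218, 211, 196, 189, 205, 213, 199, 160, 182, 205, 219, 221, 224, 219, 210, 202, 203, 203, 202, 201, 200, 200, 201, 202, 203, 203]
scene 0.02 [56, 45, 32, 25, 24, 23, 21, 21, 21, 23, 30, 40, 47, 50, 50, 43, 32, 20, 20, 104, 180, 224, 236, 233, 230, 228, 227, 226, 224, 223, 223, 224, 225, 230, 231, 217, 168, 157, 160, 167, 172, 175, 179, 182, 173, 162, 153]
```

No gap shows on either side of the insert. The push is 16.8 N, so I'll ease it slightly and hold.

>>> drive_tool(
  offset=[
    [0.008,0,0],
    [0,0,0],
    [0,0,0],
    [0,0,0],
    [0,0,0],
    [0,0,0],
    [0,0,0],
    [0,0,0],
    [0,0,0],
    [0,0,0],
  ],
  turn=[
    [0,0,0],
    [0,0,0],
    [0,0,0],
    [0,0,0],
    [0,0,0],
    [0,0,0],
    [0,0,0],
    [0,0,0],
    [0,0,0],
    [0,0,0],
  ],
  hand=[0.5,0.5,0.5,0.5,0.5,0.5,0.5,0.5,0.5,0.5],
)

```text
time_s: 30.65
position: [0.5378, -0.0499, -0.0091]
tool_rot: [[-0.951, 0.309, -0.009], [0.309, 0.951, 0.002], [0.009, -0.001, -1.0]]
ft_force: [-14.8, 1.8, 6.9]
grip_width: 0.0532
gripper_force: 53.3
```

```bash
python3 f.py
python3 - <<'E'
from h import *
for _ in range(4):
    get_image('side'); F=observe()['ft_force']; print(F.round(1),(F[:2]@[.951,-.309]).round(2))
E
```

```text
30.65 travel mm 26.71 F along +x -14.62 y -2.83 z 6.94 0.053193390271715366 53.32952320575714
[-15.    1.3   8.7] -14.66
[-15.6   1.5   7.6] -15.33
[-14.7   1.7   7.3] -14.49
[-15.8   1.6   7.7] -15.57
```

Steady at 15 N. Handing in.

```bash
python3 -c "
from rig import env
print(env.close_job())"
```

```text
the job is handed in; nothing more can be done
None
```

The large insert is on the bed, cavity up and centred, flush against the fixed jaw, and the job was handed in at about 31 s with the arm still holding a steady push of about 15 N on the sliding jaw; my first grip came down on top of the jaw (about 18 N) before I re-gripped lower, and I steered clear of the small insert, hex key and paste pot but did not re-check them at the end.

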